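Rap the dust filter, then hold the extraction gate half open

ROBOT

A 6-joint arm with a two-finger parallel gripper is mounted at the origin on the work surface. World frame = base frame: x ahead of the robot, y to its left, z up, the work surface at z = 0. Lengths are in m, angles in rad, forces in N, time in s.
With the tool pointing down it reaches from about 0.225 to 0.875 m from the base axis. Payload 3.4 kg.
Tool frame: the origin (TCP) lies between the finger pads; the fingertips stand 11 mm ahead of it and the grasp point (between the pads) lies 8 mm behind it (tips_ahead is the distance from the TCP to the fingertips, in m); z points along the fingers, x is the direction in which the jaws open and shut, and the axes are right-handed (so a half turn about z gives the same grasp; the last joint's range is limited). The gripper opens to 85 mm and grips with 20 to 120 N. Pads are 22 mm wide; open, the fingers measure 114 mm over their backs; the gripper's body (76 mm by 85 mm) begins 54 mm behind the grasp point. The pads swing forward as they close: fully open they stand 13 mm farther back than shut.
Start: joints at [1.197, 0.276, 1.505, -0, 1.361, -0.121], TCP at [0.144, 0.557, 0.242] pointing down, gripper open.
Joint ranges: [-2.89, 2.89], [-0.75, 2.08], [0.22, 2.7], [-1.18, 4.32], [0.11, 2.71], [-2.7, 2.7]. Speed limits (rad/s): [2.57, 2.57, 3.14, 3.14, 3.14, 3.14].

INTERFACE

Orientations are given as a unit quaternion [w, x, y, z].
In Python, from rig import get_state, get_image, sign_off, masks_of, tips_ahead gives the robot as it stands.
- The arm moves only by the tool play_rows, never from a script. Its argument "series" is a list of rows, each an object of numbers: "fingers": the closure, from -1 (fully open) to 1 (shut); "dx", "dy", "dz": the shift along the world's x, y, z in mm; "turn": the turn about the world's z in rad. A call has 1 to 20 rows; each row shifts and turns the pose as measured when the row begins; what a row does not reach is not made up. A row lasts 1/12 s, in which the tool goes at most 41.7 mm and 7.16 degrees, less where a joint would pass 70% of its speed; a pose out of reach is approached as far as the arm can. A call with a gripper value outside its range is refused whole. The fingers move at their own pace and stop on an object; "squeeze" is the grip in N (left out, the last holds). Time passes only in rows, so rows that do not move let the fingers close. It gives the time, the measured TCP pose, the force and the opening at its end, in the units of the state.
- get_state(): the state, without advancing time (a new reading comes with each control period).
- get_image(name): name is "side" or "top" or "wrist"; returns a dict with "pixels" (384x512x3 uint8, red, green, blue), "vfov" (degrees; the focal length in pixels is half the picture's height over the tangent of half this angle, whatever the lens; pixels are square), "cx", "cy" (the principal point, pixels), "dist" ([k1, k2, p1, p2, k3] as OpenCV has them; the pictures are not rectified), "rvec" (rotation vector, rad) and "tvec" (3), from world to camera coordinates, as OpenCV has them; the wrist camera has in their place "hand_eye" (4x4, takes a point from camera to tool coordinates, whose origin is the TCP and whose axes are the tool frame's). Camera axes: x right, y down, z forward; pixel columns grow to the right and rows downward; lengths in m; the calibration is good to about 2 mm. A picture is of the moment at which its call begins: read the wrist's pose just before it. There is no depth.
- sign_off(): hands the job in, once; it reports no verdict.
Trained networks look in a picture, given as the dict that the camera call returned (one of the last four; its "shot" number tells which), for a name from the list of things; names that differ only in an ending like _2 or _b are one class to them, and where a whole thing is asked for, a point or a joint stands for the part that bears it (a point fixed in the world has none). Each returns a list of dicts, best first, with "p" (0 to 1); they miss things now and then, are a little off and sometimes report something else, mostly with a low value. They report only what shows in the picture. A call takes as long as a camera call.
- masks_of(picture, label): "region" (384x512 bool, what is visible of it) and "xy" ([column, row] in pixels, amid what is visible of it).
The state is a dict: "clock": time; "qpos": joint angles; "qd": joint speeds; "effort": joint torques, N m; "position": TCP position; "ee_rot": TCP orientation; "contact_force": force on the tool from outside, world axes, zero at the start; "moment": the same for the moment, N m; "width": finger opening in m.
Only numpy, scipy, OpenCV 4.12 (cv2) and the standard library are available. Lean on these libraries where they do the work, as an engineer would, in place of code of your own. Each camera call takes 0.05 s, during which the arm holds its last target. There are 200 camera calls.

TASK

Clear the grinding bench's dust filter: with the extraction gate still shut, swing the rapping lever on the filter canister down to its stop and let it spring all the way back up. Then slide the sprung extraction gate by its tab to half of its travel, never running it fully open, and finish while still holding it there, steady; it springs shut if let go. Leave the whetstone, jar and knife blank where they are.

Things in the scene. Friction and masses are not known exactly. Their poses are not given: they have to be found in the camera images.
- gate_frame: Fixed extraction-gate unit: 100 mm duct stub under a level guide track 130 mm wide (local x), local y -120 to +160 mm, rail tops 112 mm above the bench. Origin on the bench; duct centre at local y = -50 mm. Gate opens to local +y. Dark ribs on the rails at local y +40, +80 (thicker), +120 mm mark the tab's centre at shut, half, fully open. Yaw within 0.4 rad; left or right of the robot.
- gate (a joint): Travel of the flat steel gate plate (about 250 g), m: 0 = shut (start), 0.08 = fully open at its end stop, 0.04 = half; grows as the tab moves to local +y of gate_frame. A spring pulls it shut: about 4 N when shut, rising 1 N per 10 mm (8 N at half, 12 N fully open), friction about 0.4 N. It slides shut by itself if let go.
- gate_tab (a point): Centre of the top of the gate's upright dark steel tab, 156 mm above the bench. Tab: 14 mm thick along the travel (local y), 50 mm wide (local x), 51 mm tall above the plate (plate top 105 mm above the bench). It stands free: pinch it from above along local y, or push it. Axes parallel to gate_frame; moves with the gate.
- filter: Fixed filter unit: grey canister with steel cap, radius 70 mm, top 145 mm above the bench, centre at local x = +110 mm; base plate 260 x 140 x 8 mm. Origin on the bench. The lever's pivot axis is parallel to local y, at local x = +60 mm, y = 0, 175 mm above the bench; the arm reaches from it to local -x, roughly towards the robot. Yaw within 0.4 rad.
- lever (a joint): Angle of the rapping lever, rad: 0 = raised (start; arm 40 degrees above level towards local -x of filter), 0.9 = down at its stop (arm about 12 degrees below level). Grows as the bar is pressed down. A spring lifts it: about 3 to 4 N at the bar when raised, about 9 N at the stop. It swings back up by itself in about a second when let go.
- lever_bar (a point): Centre of the lever's black horizontal cross bar: 22 mm diameter, 100 mm long along local y of filter, 160 mm from the pivot axis. Bar centre is 278 mm above the bench when raised and about 143 mm at the stop, and moves on an arc 160 mm in radius about the pivot.
- whetstone: Bystander: loose whetstone on a wooden holder, 150 by 60 by 34 mm, 0.6 kg, lying on the bench beyond the work; origin at the centre of its underside, long axis x.
- jar: Bystander: loose lidded jar, 60 mm diameter, 80 mm tall, about 0.3 kg, upright between the units and the robot; origin at the centre of its underside.
- blade: Bystander: loose flat steel knife blank with tang, about 250 by 38 by 6 mm, 0.16 kg, lying on the bench; origin on its underside near the middle, long axis x.

How it is judged:
By the outcome, as a careful person would: the job done as asked, in the order asked, and still so for the second after the job is handed in, while the arm keeps its last pose, push and grip.
It also fails if it takes over 53 s, if anything falls off the work surface, if the arm or the gripper's body presses on something with over 40 N, if the wrist force passes 120 N, or if a joint passes its speed limit or range.

## Working session

There is one attempt and no reset: what is moved stays moved. The work goes in short steps, Python scripts to look and compute and a tool call to move; the robot and the scene stay as the last step left them, time stands still between calls to the robot, and variables do not carry over. Pictures are saved under pics/ and viewed, about 8 in all and at most 12, crops included, and the job is handed in when it is done.

Besides the shell and the picture viewer there is one more tool, called after "Call:" by a JSON object that holds its "method" and its "body". play_rows: Moves the arm, as the interface text tells. Its arguments: {"type":"object","properties":{"series":{"type":"array"},"squeeze":{"type":"number"}},"required":["series"]}

```bash
mkdir -p pics
cat > h.py <<'E'
import numpy as np, cv2
from rig import *
def K(im):
    f=im["pixels"].shape[0]/2/np.tan(np.radians(im["vfov"])/2)
    return np.array([[f,0,im["cx"]],[0,f,im["cy"]],[0,0,1.]])
def ray(im,px):
    u=cv2.undistortPoints(np.array([[px]],float),K(im),np.array(im["dist"],float))[0,0]
    R=cv2.Rodrigues(np.array(im["rvec"],float))[0]; t=np.array(im["tvec"],float).ravel()
    return -R.T@t, R.T@np.array([u[0],u[1],1])
def atz(im,px,z):
    o,d=ray(im,px); return o+d*(z-o[2])/d[2]
def tri(a,pa,b,pb):
    o1,d1=ray(a,pa);o2,d2=ray(b,pb)
    s=np.linalg.lstsq(np.c_[d1,-d2],o2-o1,rcond=None)[0]
    p,q=o1+d1*s[0],o2+d2*s[1]; return (p+q)/2,np.linalg.norm(p-q)
def proj(im,P):
    return cv2.projectPoints(np.array(P,float).reshape(-1,1,3),np.array(im["rvec"],float),np.array(im["tvec"],float),K(im),np.array(im["dist"],float))[0].reshape(-1,2)
def save(im,n,mult=1.5):
    cv2.imwrite(f"pics/{n}.png",cv2.resize(im["pixels"][:,:,::-1],None,fx=mult,fy=mult))
E
python3 - <<'E'
from h import *
np.set_printoptions(precision=4,suppress=True)
s=get_state(); print(s["clock"],s["position"],s["ee_rot"],s["width"])
a=get_image("top"); b=get_image("side"); save(a,"top0",1.2); save(b,"side0",1.2)
for n in ["gate_tab","lever_bar","gate_frame","filter","whetstone","jar","blade"]:
    r={}
    for k,im in (("top",a),("side",b)):
        m=masks_of(im,n)
        if m:
            r[k]=m[0]["xy"]; 
            reg=m[0]["region"]; rc=cv2.minAreaRect(np.argwhere(reg)[:,::-1].astype(np.float32))
            print(n,k,round(m[0]["p"],2),np.array(m[0]["xy"]),reg.sum(),np.round(cv2.boxPoints(rc)).tolist())
    if len(r)==2: print("   tri",*tri(a,r["top"],b,r["side"]))
E
```

```text
0.0 [0.1436 0.5562 0.2414] [ 0.0005  0.7906  0.6123 -0.0008] 0.0855281027135084
gate_tab top 0.63 [172.6 178.6] 1283 [[150.0, 189.0], [156.0, 160.0], [200.0, 169.0], [194.0, 198.0]]
gate_tab side 0.91 [237.9 142.8] 1196 [[221.0, 119.0], [253.0, 117.0], [255.0, 161.0], [223.0, 162.0]]
   tri [0.5617 0.2255 0.0992] 0.004327242860210917
lever_bar top 0.25 [176.2 178.6] 1403 [[150.0, 189.0], [156.0, 158.0], [201.0, 168.0], [195.0, 199.0]]
lever_bar side 0.81 [247.1 234.4] 1111 [[210.0, 245.0], [218.0, 208.0], [311.0, 228.0], [303.0, 265.0]]
   tri [ 0.633   0.332  -0.5895] 0.08372808117435451
gate_frame top 0.98 [173.3 175.4] 3832 [[119.0, 193.0], [128.0, 144.0], [214.0, 161.0], [204.0, 210.0]]
gate_frame side 0.74 [240.5 151.1] 3441 [[212.0, 112.0], [265.0, 111.0], [267.0, 187.0], [214.0, 189.0]]
   tri [0.575  0.2313 0.0559] 0.014664658782966933
filter top 0.57 [303.7 175.5] 2973 [[271.0, 145.0], [317.0, 133.0], [336.0, 206.0], [290.0, 218.0]]
filter side 0.65 [276.7 263.6] 6694 [[216.0, 210.0], [319.0, 193.0], [336.0, 299.0], [233.0, 315.0]]
   tri [ 0.5754 -0.2297  0.0643] 0.00578412508846383
whetstone top 0.87 [235.3 115.7] 706 [[215.0, 124.0], [216.0, 107.0], [257.0, 111.0], [255.0, 128.0]]
whetstone side 0.7 [326.3 193.5] 807 [[311.0, 177.0], [330.0, 171.0], [344.0, 211.0], [324.0, 217.0]]
   tri [0.812  0.0141 0.0083] 0.007085400200885459
jar top 0.76 [239.3 227.6] 232 [[231.0, 220.0], [247.0, 220.0], [247.0, 236.0], [231.0, 236.0]]
jar side 0.92 [198.  216.9] 490 [[187.0, 202.0], [206.0, 199.0], [211.0, 228.0], [192.0, 231.0]]
   tri [ 0.3933 -0.0018  0.0305] 0.009242321092733888
blade top 0.97 [322.1 262.8] 537 [[310.0, 290.0], [328.0, 224.0], [339.0, 227.0], [320.0, 293.0]]
blade side 0.72 [164.7 324.4] 1188 [[123.0, 331.0], [124.0, 315.0], [222.0, 323.0], [220.0, 339.0]]
   tri [ 0.2695 -0.2975  0.0051] 0.002243545196655252
```

View pics/top0.png

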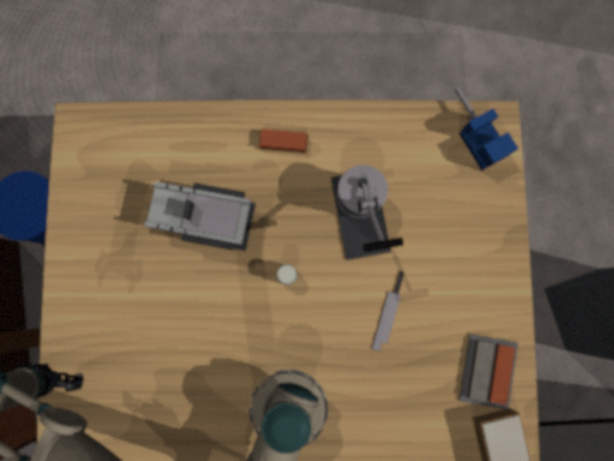

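View pics/side0.png

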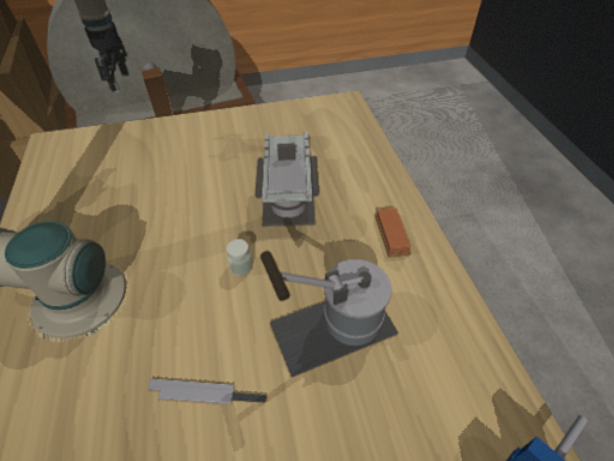

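Top view (1.2x): the gate is left with its tab near (179,208); the filter is right with the bar near (383,244), above base plate; the jar is at (287,273), the blade at (388,312). The side view (1.2x) agrees: tab (287,150), bar (275,276). I'll crop closely for accurate points.

Run:
```python
from h import *
np.set_printoptions(precision=4,suppress=True)
a=get_image("top"); b=get_image("side")
def crop(im,x,y,w=100,h=75,m=4): return cv2.resize(im["pixels"][y:y+h,x:x+w,::-1],None,fx=m,fy=m,interpolation=cv2.INTER_CUBIC)
A=np.hstack([crop(a,115,140),crop(a,265,130)]);B=np.hstack([crop(b,200,105),crop(b,205,190)])
cv2.imwrite("pics/c.png",np.vstack([A,B]))
print("bar",*tri(a,(383/1.2,244/1.2),b,(275/1.2,276/1.2)))
print("tab",atz(a,(179/1.2,208/1.2),.156),atz(b,(287/1.2,148/1.2),.156))
```

```text
bar [ 0.4583 -0.2462  0.2747] 0.0003174769006679871
tab [0.5728 0.2929 0.156 ] [0.5724 0.2545 0.156 ]
```

View pics/c.png

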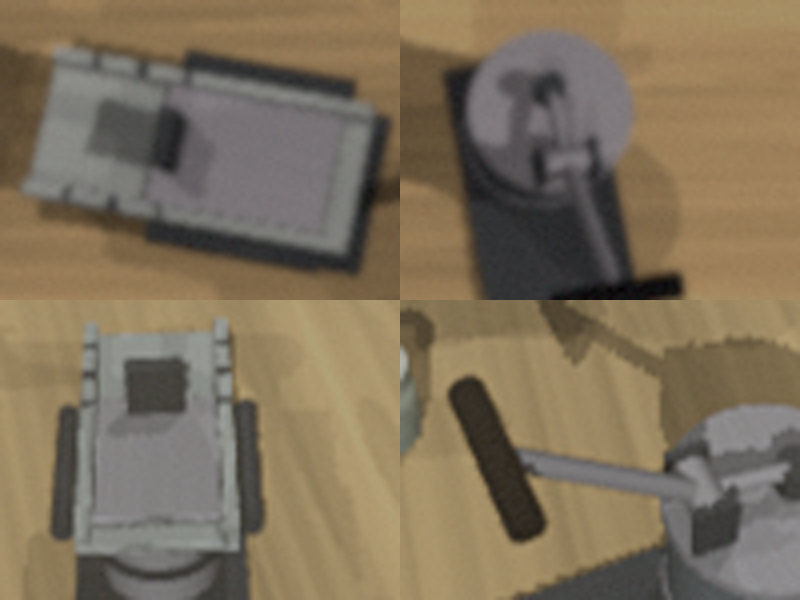

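The crops show the tab's top edge in top view at about raw (155.2,174.3), with ribs on both rails. In the side view the bar runs from raw (221.5,212) to (237,248).

Run:
```python
from h import *
np.set_printoptions(precision=4,suppress=True)
a=get_image("top"); b=get_image("side")
T=lambda x,y,z:atz(a,(115+x/4,140+y/4),z)
S=lambda x,y,z:atz(b,(200+x/4,105+(y-300)/4),z)
print("tab",T(161,137,.156),S(156,658-0,.156) if 0 else S(156,662,.156))
tl,tr,bl,br=T(62,45,.112),T(375,105,.112),T(25,190,.112),T(345,255,.112)
print(tl,tr,bl,br)
d=(tl-tr)+(bl-br); print("yaw gate",np.arctan2(-d[0],d[1]),np.linalg.norm(tl-tr),np.linalg.norm(tl-bl))
for u,l in (((98,62),(68,190)),((140,70),(110,197)),((183,75),(158,210))): print("rib mid",(T(*u,.112)+T(*l,.112))/2)
for u,l in (((88,338),(88,338)),): pass
for y in (338,365,400): print("side rib mid",(S(90,y,.112)+S(225,y,.112))/2)
e1=atz(b,(221.5,212),.278);e2=atz(b,(237,248),.278)
print("bar",e1,e2,(e1+e2)/2,np.linalg.norm(e1-e2))
d=e1-e2; y1=np.arctan2(-d[0],d[1])
t1=atz(a,(365/1.2,247/1.2),.278);t2=atz(a,(402/1.2,240/1.2),.278);d=t1-t2
print("bar top",(t1+t2)/2,np.linalg.norm(d),np.arctan2(-d[0],d[1]),y1)
cap=atz(a,(265+150/4,130+118/4),.145);print("cap top",cap, "axis yaw",np.arctan2(*(cap-(e1+e2)/2)[[1,0]]),np.linalg.norm((cap-(e1+e2)/2)[:2]),50+160*np.cos(np.radians(40)))
```

```text
tab [0.5696 0.2726 0.156 ] [ 0.5109 -0.0553  0.156 ]
[0.658  0.3708 0.112 ] [0.6039 0.1005 0.112 ] [0.5322 0.3981 0.112 ] [0.4755 0.1247 0.112 ]
yaw gate -0.20127686112778911 0.27570467316573427 0.12872199607614615
rib mid [0.5874 0.3501 0.112 ]
rib mid [0.5807 0.3138 0.112 ]
rib mid [0.5727 0.2745 0.112 ]
side rib mid [0.5921 0.3615 0.112 ]
side rib mid [0.5844 0.3228 0.112 ]
side rib mid [0.575  0.2749 0.112 ]
bar [ 0.4501 -0.1979  0.278 ] [ 0.4656 -0.2953  0.278 ] [ 0.4578 -0.2466  0.278 ] 0.09856086235740198
bar top [ 0.4594 -0.2471  0.278 ] 0.0945277771549294 0.1793386885395645 0.15772284657911315
cap top [ 0.6192 -0.2163  0.145 ] axis yaw 0.18576456888561452 0.1641539535194233 172.5671108990365
```

Call:
{"method": "play_rows", "body": {"series": [{"dz": 40, "fingers": 1}, {"dz": 40, "fingers": 1}, {"dz": 35, "fingers": 1}, {"dx": 14, "dy": -36, "fingers": 1}, {"dx": 14, "dy": -36, "fingers": 1}, {"dx": 14, "dy": -36, "fingers": 1}, {"dx": 14, "dy": -36, "fingers": 1}, {"dx": 14, "dy": -36, "fingers": 1}, {"dx": 14, "dy": -36, "fingers": 1}, {"dx": 14, "dy": -36, "fingers": 1}, {"dx": 14, "dy": -36, "fingers": 1}, {"dx": 14, "dy": -36, "fingers": 1}, {"dx": 14, "dy": -36, "fingers": 1}, {"dx": 14, "dy": -36, "fingers": 1}, {"dx": 14, "dy": -36, "fingers": 1}, {"dx": 14, "dy": -36, "fingers": 1}, {"dx": 14, "dy": -36, "fingers": 1}, {"dx": 14, "dy": -36, "fingers": 1}, {"dx": 14, "dy": -36, "fingers": 1}, {"dx": 14, "dy": -36, "fingers": 1}], "squeeze": 40}}

```text
invalid input at $.series[0]: expected keys fingers, dx, dy, dz, turn
```

Call:
{"method": "play_rows", "body": {"series": [{"dx": 0, "dy": 0, "dz": 40, "turn": 0, "fingers": 1}, {"dx": 0, "dy": 0, "dz": 40, "turn": 0, "fingers": 1}, {"dx": 0, "dy": 0, "dz": 35, "turn": 0, "fingers": 1}, {"dx": 14, "dy": -36, "dz": 0, "turn": 0, "fingers": 1}, {"dx": 14, "dy": -36, "dz": 0, "turn": 0, "fingers": 1}, {"dx": 14, "dy": -36, "dz": 0, "turn": 0, "fingers": 1}, {"dx": 14, "dy": -36, "dz": 0, "turn": 0, "fingers": 1}, {"dx": 14, "dy": -36, "dz": 0, "turn": 0, "fingers": 1}, {"dx": 14, "dy": -36, "dz": 0, "turn": 0, "fingers": 1}, {"dx": 14, "dy": -36, "dz": 0, "turn": 0, "fingers": 1}, {"dx": 14, "dy": -36, "dz": 0, "turn": 0, "fingers": 1}, {"dx": 14, "dy": -36, "dz": 0, "turn": 0, "fingers": 1}, {"dx": 14, "dy": -36, "dz": 0, "turn": 0, "fingers": 1}, {"dx": 14, "dy": -36, "dz": 0, "turn": 0, "fingers": 1}, {"dx": 14, "dy": -36, "dz": 0, "turn": 0, "fingers": 1}, {"dx": 14, "dy": -36, "dz": 0, "turn": 0, "fingers": 1}, {"dx": 14, "dy": -36, "dz": 0, "turn": 0, "fingers": 1}, {"dx": 14, "dy": -36, "dz": 0, "turn": 0, "fingers": 1}, {"dx": 14, "dy": -36, "dz": 0, "turn": 0, "fingers": 1}, {"dx": 14, "dy": -36, "dz": 0, "turn": 0, "fingers": 1}], "squeeze": 40}}

```text
clock: 2.67
position: [0.3804, -0.0783, 0.3631]
ee_rot: [0.004, 0.786, 0.619, 0.007]
contact_force: [0.2, 0.8, 0.2]
width: 0.0003
```

Call:
{"method": "play_rows", "body": {"series": [{"dx": 15, "dy": -34, "dz": 0, "turn": 0.1, "fingers": 1}, {"dx": 15, "dy": -34, "dz": 0, "turn": 0.1, "fingers": 1}, {"dx": 15, "dy": -34, "dz": 0, "turn": 0.1, "fingers": 1}, {"dx": 15, "dy": -34, "dz": 0, "turn": 0.1, "fingers": 1}, {"dx": 15, "dy": -32, "dz": 0, "turn": 0, "fingers": 1}, {"dx": 0, "dy": 0, "dz": -20, "turn": 0, "fingers": 1}, {"dx": 0, "dy": 0, "dz": -20, "turn": 0, "fingers": 1}, {"dx": 0, "dy": 0, "dz": 0, "turn": 0, "fingers": 1}]}}

```text
clock: 3.33
position: [0.4596, -0.2677, 0.3215]
ee_rot: [0.007, 0.644, 0.765, 0.008]
contact_force: [-0.3, 0.4, -0.4]
width: -0.0
```

Run:
```python
from h import *
s=get_state();print(s["position"],tips_ahead() if callable(tips_ahead) else tips_ahead)
b=get_image("side");a=get_image("top");
cv2.imwrite("pics/d.png",np.hstack([cv2.resize(i["pixels"][y:y+130,x:x+130,::-1],None,fx=3,fy=3) for i,x,y in ((b,180,150),(a,250,110))]))
```

```text
[ 0.45956589 -0.26766159  0.32148988] 0.011
```

View pics/d.png

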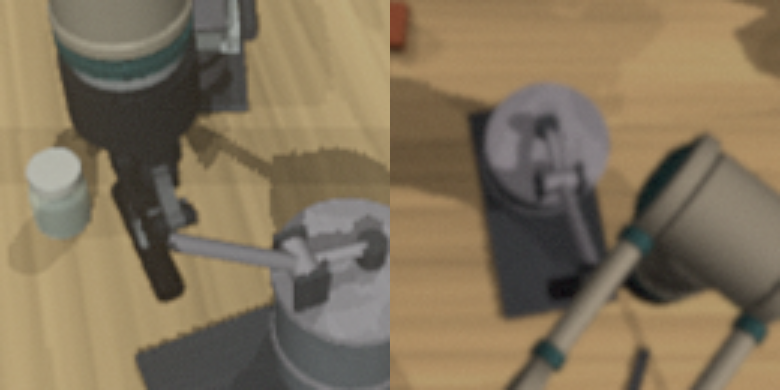

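The closed fingers are over the bar, about 20 mm off-centre along it; nothing has been touched yet. I'll correct that and press along the arc.

Call:
{"method": "play_rows", "body": {"series": [{"dx": -2, "dy": 20, "dz": 0, "turn": 0, "fingers": 1}, {"dx": 0, "dy": 0, "dz": -10, "turn": 0, "fingers": 1}, {"dx": 0, "dy": 0, "dz": -10, "turn": 0, "fingers": 1}, {"dx": -7, "dy": -1, "dz": -10, "turn": 0, "fingers": 1}, {"dx": -6, "dy": -1, "dz": -10, "turn": 0, "fingers": 1}, {"dx": -5, "dy": -1, "dz": -10, "turn": 0, "fingers": 1}, {"dx": -4, "dy": -1, "dz": -10, "turn": 0, "fingers": 1}, {"dx": -4, "dy": -1, "dz": -10, "turn": 0, "fingers": 1}, {"dx": -3, "dy": 0, "dz": -10, "turn": 0, "fingers": 1}, {"dx": -2, "dy": 0, "dz": -10, "turn": 0, "fingers": 1}]}}

```text
clock: 4.27
position: [0.4223, -0.2533, 0.2506]
ee_rot: [0.02, 0.64, 0.768, 0.002]
contact_force: [-6.1, -1.1, 9.6]
width: -0.0001
```

Call:
{"method": "play_rows", "body": {"series": [{"dx": 9, "dy": 2, "dz": -4, "turn": 0, "fingers": 1}, {"dx": 4, "dy": 1, "dz": -10, "turn": 0, "fingers": 1}, {"dx": 1, "dy": 0, "dz": -10, "turn": 0, "fingers": 1}]}}

```text
clock: 4.52
position: [0.4299, -0.2526, 0.2315]
ee_rot: [0.02, 0.64, 0.768, -0.005]
contact_force: [-8.2, 1.7, 7.9]
width: -0.0
```

Run:
```python
from h import *
s=get_state();print(s["position"],s["contact_force"])
b=get_image("side");w=get_image("wrist")
cv2.imwrite("pics/e.png",np.hstack([cv2.resize(b["pixels"][160:280,180:300,::-1],(384,384)),cv2.resize(w["pixels"][:,64:448,::-1],(384,384))]))
```

```text
[ 0.42992699 -0.25259195  0.23151287] [-8.17240507  1.66145871  7.85878353]
```

View pics/e.png

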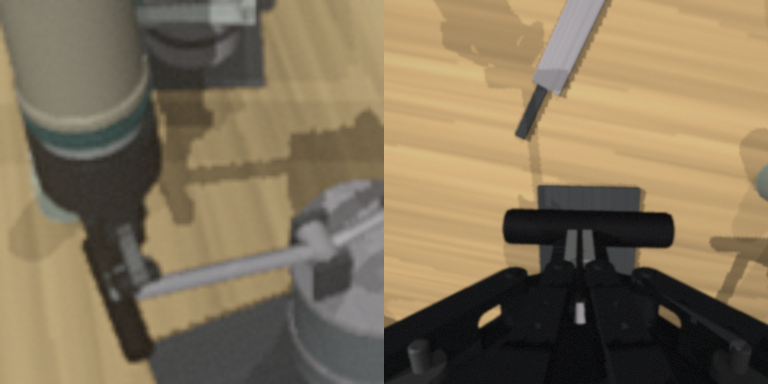

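The bar is under the fingertips in both views (wrist view: bar around row 228, fingertips at row 250). I'll check numerically how far off-centre the contact is.

Run:
```python
from h import *
from scipy.spatial.transform import Rotation as Ro
s=get_state();w=get_image("wrist")
q=s["ee_rot"];R=Ro.from_quat([q[1],q[2],q[3],q[0]]).as_matrix();H=np.array(w["hand_eye"])
def wr(px,z):
    u=cv2.undistortPoints(np.array([[px]],float),K(w),np.array(w["dist"],float))[0,0]
    d=R@H[:3,:3]@np.array([u[0],u[1],1]);o=s["position"]+R@H[:3,3];return o+d*(z-o[2])/d[2]
for x,y in ((507,227),(672,229)):
    for z in (.19,.21,.23): print((x,y),z,wr((64+(x-384),y),z))
P=[0,0,.011]; print("tip",s["position"]+R@P)
```

```text
(507, 227) 0.19 [ 0.44320222 -0.30095214  0.19      ]
(507, 227) 0.21 [ 0.43345266 -0.29607821  0.21      ]
(507, 227) 0.23 [ 0.4237031  -0.29120428  0.23      ]
(672, 229) 0.19 [ 0.42245922 -0.19020647  0.19      ]
(672, 229) 0.21 [ 0.41513831 -0.19829896  0.21      ]
(672, 229) 0.23 [ 0.4078174  -0.20639144  0.23      ]
tip [ 0.43009105 -0.25290966  0.21956789]
```

Call:
{"method": "play_rows", "body": {"series": [{"dx": -5, "dy": 2, "dz": -10, "turn": 0, "fingers": 1}, {"dx": -1, "dy": 1, "dz": -12, "turn": 0, "fingers": 1}, {"dx": 0, "dy": 0, "dz": -12, "turn": 0, "fingers": 1}, {"dx": 0, "dy": 0, "dz": -12, "turn": 0, "fingers": 1}, {"dx": 0, "dy": 0, "dz": -10, "turn": 0, "fingers": 1}]}}

```text
clock: 5.08
position: [0.4234, -0.2532, 0.1849]
ee_rot: [0.028, 0.638, 0.77, -0.009]
contact_force: [-0.5, 2.2, 8.1]
width: 0.0004
```

Call:
{"method": "play_rows", "body": {"series": [{"dx": 0, "dy": 0, "dz": -10, "turn": 0, "fingers": 1}, {"dx": 0, "dy": 0, "dz": -10, "turn": 0, "fingers": 1}, {"dx": 0, "dy": 0, "dz": -7, "turn": 0, "fingers": 1}]}}

```text
clock: 5.33
position: [0.425, -0.253, 0.1631]
ee_rot: [0.032, 0.637, 0.77, -0.008]
contact_force: [-9.5, 7.4, 42.3]
width: -0.0001
```

Force rose to 42 N at the expected stop height, so the lever is at its stop. I'll lift off and let it spring back.

Call:
{"method": "play_rows", "body": {"series": [{"dx": 0, "dy": 0, "dz": 20, "turn": 0, "fingers": 1}, {"dx": 0, "dy": 0, "dz": 30, "turn": 0, "fingers": 1}, {"dx": 0, "dy": 0, "dz": 35, "turn": 0, "fingers": 1}, {"dx": 0, "dy": 0, "dz": 35, "turn": 0, "fingers": 1}, {"dx": 0, "dy": 0, "dz": 35, "turn": 0, "fingers": 1}, {"dx": -5, "dy": 0, "dz": 35, "turn": 0, "fingers": 1}, {"dx": -10, "dy": 10, "dz": 10, "turn": 0, "fingers": 1}, {"dx": 0, "dy": 35, "dz": 0, "turn": -0.1, "fingers": -1}, {"dx": 0, "dy": 35, "dz": 0, "turn": -0.1, "fingers": -1}, {"dx": 0, "dy": 35, "dz": 0, "turn": -0.1, "fingers": -1}, {"dx": 0, "dy": 35, "dz": 0, "turn": -0.1, "fingers": -1}, {"dx": 0, "dy": 35, "dz": 0, "turn": 0, "fingers": -1}, {"dx": 0, "dy": 35, "dz": 0, "turn": 0, "fingers": -1}, {"dx": 0, "dy": 0, "dz": 0, "turn": 0, "fingers": -1}]}}

```text
clock: 6.5
position: [0.412, -0.0307, 0.3885]
ee_rot: [0.05, 0.781, 0.623, -0.013]
contact_force: [-0.2, -0.7, 0.7]
width: 0.0832
```

Run:
```python
from h import *
s=get_state();print(s["position"],s["ee_rot"],s["contact_force"])
b=get_image("side");a=get_image("top")
cv2.imwrite("pics/f.png",np.hstack([cv2.resize(b["pixels"][90:290,150:350,::-1],(390,390)),cv2.resize(a["pixels"][100:300,150:350,::-1],(390,390))]))
```

```text
[ 0.41203419 -0.03072628  0.38850982] [ 0.04978452  0.78057375  0.62295233 -0.01251094] [-0.22160992 -0.66959805  0.72456944]
```

View pics/f.png

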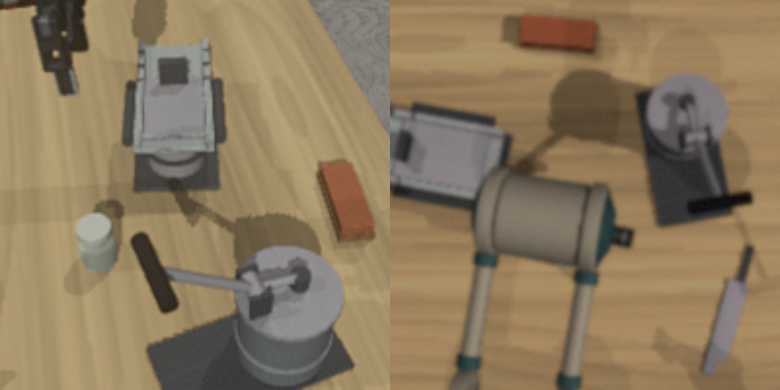

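The lever is back up with the bar where it began; the jar, whetstone and blade haven't moved. Now to the gate.

Call:
{"method": "play_rows", "body": {"series": [{"dx": 16, "dy": 30, "dz": -10, "turn": 0.025, "fingers": -1}, {"dx": 16, "dy": 30, "dz": -10, "turn": 0, "fingers": -1}, {"dx": 16, "dy": 30, "dz": -10, "turn": 0, "fingers": -1}, {"dx": 16, "dy": 30, "dz": -10, "turn": 0, "fingers": -1}, {"dx": 16, "dy": 30, "dz": -10, "turn": 0, "fingers": -1}, {"dx": 16, "dy": 30, "dz": -10, "turn": 0, "fingers": -1}, {"dx": 16, "dy": 30, "dz": -10, "turn": 0, "fingers": -1}, {"dx": 16, "dy": 30, "dz": -10, "turn": 0, "fingers": -1}, {"dx": 15, "dy": 28, "dz": -10, "turn": 0, "fingers": -1}, {"dx": 8, "dy": 15, "dz": -10, "turn": 0, "fingers": -1}, {"dx": 0, "dy": 0, "dz": -10, "turn": 0, "fingers": -1}, {"dx": 0, "dy": 0, "dz": 0, "turn": 0, "fingers": -1}, {"dx": 0, "dy": 0, "dz": 0, "turn": 0, "fingers": -1}]}}

```text
clock: 7.68
position: [0.5795, 0.239, 0.2732]
ee_rot: [0.062, 0.781, 0.621, -0.014]
contact_force: [-0.3, 0.1, 0.5]
width: 0.0852
```

```bash
cat >> h.py <<'E'
from scipy.spatial.transform import Rotation as Ro
def wsetup():
    s=get_state();w=get_image("wrist")
    q=s["ee_rot"];R=Ro.from_quat([q[1],q[2],q[3],q[0]]).as_matrix();H=np.array(w["hand_eye"])
    M=np.linalg.inv(np.vstack([np.c_[R,s["position"]],[0,0,0,1]])@H)
    w["rvec"]=cv2.Rodrigues(M[:3,:3])[0];w["tvec"]=M[:3,3]
    return s,w,R
E
python3 - <<'E'
from h import *
s,w,R=wsetup();print(s["position"],s["ee_rot"],"toolx",R[:,0],"toolz",R[:,2])
for m in masks_of(w,"gate_tab")[:2]:
    print(m["p"],m["xy"],atz(w,m["xy"],.156))
save(w,"g",1.2)
E
```

```text
[0.5794566  0.23900702 0.27316576] [ 0.06224152  0.78149729  0.6206322  -0.01427079] toolx [ 0.22922403  0.96826829 -0.09956335] toolz [ 0.05495301 -0.11499698 -0.99184468]
0.96 [251.3, 155.9] [0.54923586 0.22860202 0.156     ]
```

View pics/g.png

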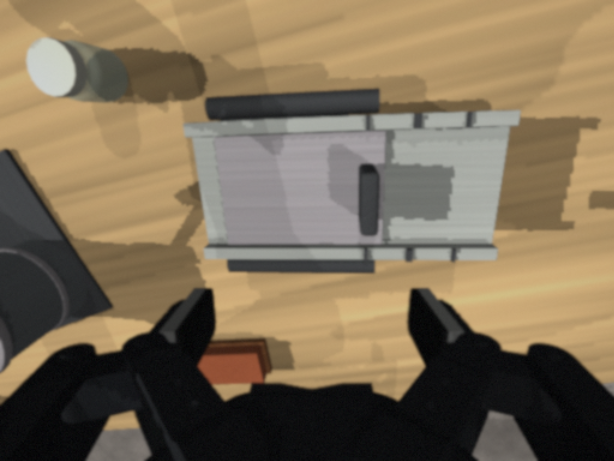

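Wrist view (1.2x): tab at about (369,200) between open fingers; ribs at columns 368, 414, 462; the gate is shut.

Run:
```python
from h import *
np.set_printoptions(precision=4,suppress=True)
s,w,R=wsetup()
p=lambda x,y,z:atz(w,(x/1.2,y/1.2),z)
print("tab",p(369,200,.156),"ends",p(371,166,.156),p(368,234,.156))
r=[(p(*u,.112)+p(*l,.112))/2 for u,l in (((369,121),(367,254)),((418,120),(410,254)),((470,118),(454,254)))]
print(r); 
tl=p(186,128,.112);tr=p(518,117,.112);d=tr-tl;print(d,np.arctan2(-d[0],d[1]))
```

```text
tab [0.5694 0.2761 0.156 ] ends [0.5446 0.2819 0.156 ] [0.5962 0.2707 0.156 ]
[array([0.5736, 0.2775, 0.112 ]), array([0.5814, 0.3164, 0.112 ]), array([0.589 , 0.3561, 0.112 ])]
[0.0539 0.2707 0.    ] -0.19637838457635123
```

Call:
{"method": "play_rows", "body": {"series": [{"dx": -5, "dy": 20, "dz": 0, "turn": 0, "fingers": -1}, {"dx": -5, "dy": 15, "dz": 0, "turn": 0, "fingers": -1}, {"dx": 0, "dy": 0, "dz": -20, "turn": 0, "fingers": -1}, {"dx": 0, "dy": 0, "dz": -20, "turn": 0, "fingers": -1}, {"dx": 0, "dy": 0, "dz": -20, "turn": 0, "fingers": -1}, {"dx": 0, "dy": 0, "dz": 0, "turn": 0, "fingers": -1}]}}

```text
clock: 8.33
position: [0.5693, 0.2725, 0.2226]
ee_rot: [0.065, 0.783, 0.618, -0.006]
contact_force: [-0.2, -0.9, -0.4]
width: 0.0855
```

Call:
{"method": "play_rows", "body": {"series": [{"dx": 0, "dy": 1, "dz": -15, "turn": 0.035, "fingers": -1}, {"dx": 0, "dy": 0, "dz": -15, "turn": 0, "fingers": -1}, {"dx": 0, "dy": 0, "dz": -15, "turn": 0, "fingers": -1}, {"dx": 0, "dy": 0, "dz": -15, "turn": 0, "fingers": -1}, {"dx": 0, "dy": 0, "dz": -15, "turn": 0, "fingers": -1}, {"dx": 0, "dy": 0, "dz": -10, "turn": 0, "fingers": -1}, {"dx": 0, "dy": 0, "dz": 0, "turn": 0, "fingers": -1}]}}

```text
clock: 8.92
position: [0.5721, 0.274, 0.1475]
ee_rot: [0.069, 0.772, 0.632, 0.003]
contact_force: [-0.9, -0.2, -0.4]
width: 0.0856
```

Call:
{"method": "play_rows", "body": {"series": [{"dx": -1, "dy": 0, "dz": -10, "turn": 0, "fingers": -1}, {"dx": 0, "dy": 0, "dz": -6, "turn": 0, "fingers": -1}, {"dx": 0, "dy": 0, "dz": 0, "turn": 0, "fingers": -1}, {"dx": 0, "dy": 0, "dz": 0, "turn": 0, "fingers": 1}, {"dx": 0, "dy": 0, "dz": 0, "turn": 0, "fingers": 1}, {"dx": 0, "dy": 0, "dz": 0, "turn": 0, "fingers": 1}, {"dx": 0, "dy": 0, "dz": 0, "turn": 0, "fingers": 1}, {"dx": 0, "dy": 0, "dz": 0, "turn": 0, "fingers": 1}, {"dx": 0, "dy": 0, "dz": 0, "turn": 0, "fingers": 1}, {"dx": 0, "dy": 0, "dz": 0, "turn": 0, "fingers": 1}, {"dx": 0, "dy": 0, "dz": 0, "turn": 0, "fingers": 1}], "squeeze": 60}}

```text
clock: 9.83
position: [0.5737, 0.2743, 0.1363]
ee_rot: [0.07, 0.772, 0.631, 0.007]
contact_force: [-0.7, -4.1, -0.2]
width: 0.0139
```

Pinched at 13.9 mm, matching the tab's 14 mm. I'll slide it in small steps.

Call:
{"method": "play_rows", "body": {"series": [{"dx": 1, "dy": 5, "dz": 0, "turn": 0, "fingers": 1}, {"dx": 1, "dy": 5, "dz": 0, "turn": 0, "fingers": 1}, {"dx": 1, "dy": 5, "dz": 0, "turn": 0, "fingers": 1}, {"dx": 1, "dy": 5, "dz": 0, "turn": 0, "fingers": 1}, {"dx": 1, "dy": 5, "dz": 0, "turn": 0, "fingers": 1}, {"dx": 1, "dy": 5, "dz": 0, "turn": 0, "fingers": 1}]}}

```text
clock: 10.33
position: [0.5785, 0.2987, 0.1363]
ee_rot: [0.072, 0.773, 0.63, 0.003]
contact_force: [-1.9, -6.8, 0.6]
width: 0.0143
```

Run:
```python
from h import *
s,w,R=wsetup();print(s["position"],s["contact_force"],s["width"])
a=get_image("top");b=get_image("side")
cv2.imwrite("pics/i.png",np.hstack([cv2.resize(b["pixels"][100:190,190:280,::-1],(390,390),interpolation=2),cv2.resize(w["pixels"][:,64:448,::-1],(390,390))]))
```

```text
[0.57845759 0.29866391 0.13628485] [-1.92304301 -6.82033451  0.61278982] 0.014343323473928212
```

View pics/i.png

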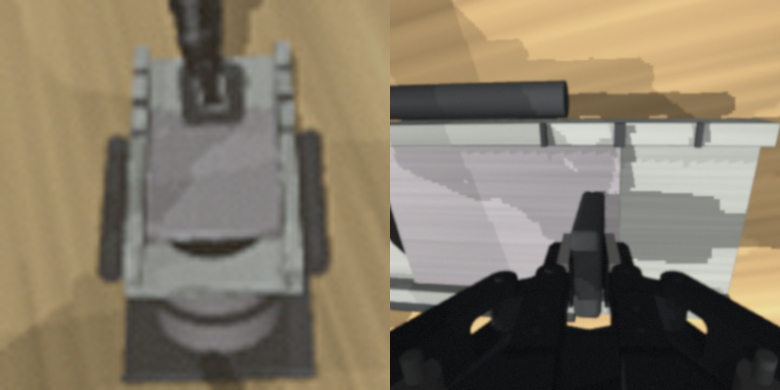

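The gate is following, about 25 mm open so far. I'll finish the last 15 mm.

Call:
{"method": "play_rows", "body": {"series": [{"dx": 1, "dy": 5, "dz": 0, "turn": 0, "fingers": 1}, {"dx": 1, "dy": 5, "dz": 0, "turn": 0, "fingers": 1}, {"dx": 1, "dy": 5, "dz": 0, "turn": 0, "fingers": 1}, {"dx": 0, "dy": 1, "dz": 0, "turn": 0, "fingers": 1}, {"dx": 0, "dy": 0, "dz": 0, "turn": 0, "fingers": 1}]}}

```text
clock: 10.9
position: [0.5805, 0.3092, 0.1363]
ee_rot: [0.074, 0.773, 0.63, -0.001]
contact_force: [-2.6, -7.3, 0.4]
width: 0.0142
```

Call:
{"method": "play_rows", "body": {"series": [{"dx": 1, "dy": 4, "dz": 0, "turn": 0, "fingers": 1}, {"dx": 0, "dy": 2, "dz": 0, "turn": 0, "fingers": 1}]}}

```text
clock: 11.07
position: [0.581, 0.3123, 0.1364]
ee_rot: [0.075, 0.773, 0.629, -0.003]
contact_force: [-0.5, -7.5, -0.3]
width: 0.0144
```

Run:
```python
from h import *
s,w,R=wsetup();print(s["position"],s["contact_force"],s["width"])
s,w,R=wsetup();print(s["position"],s["contact_force"],s["qd"])
save(w,"j",1.5)
```

```text
[0.5810498  0.31234475 0.13635847] [-0.52700058 -7.51931001 -0.25100718] 0.01435946989143028
[0.58111439 0.31239601 0.13636896] [-1.60908204 -7.26325364 -0.06328313] [-0.00233173 -0.00136028  0.00262593  0.00461764 -0.00418213 -0.00464009]
```

View pics/j.png

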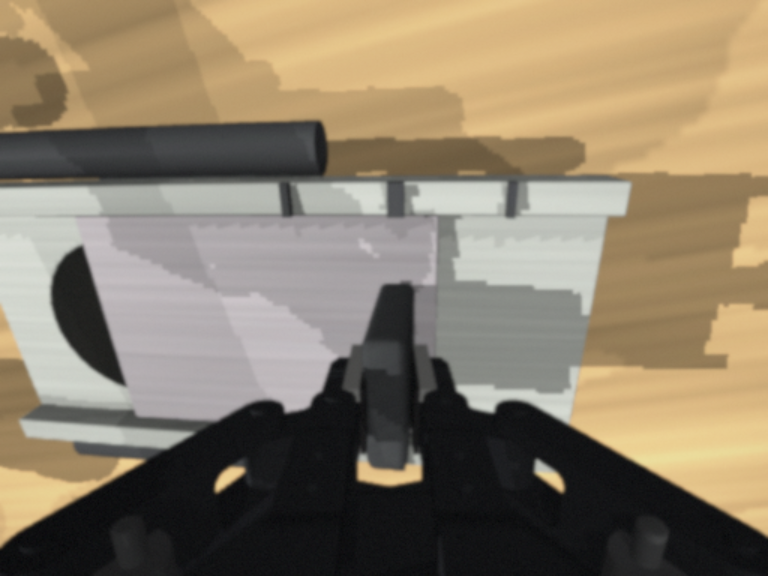

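Wrist view (1.5x): thick half rib on the near rail at (396,198); the tab's top face between the pads runs from (384,343) to (388,466). I'll compute the travel from that.

Run:
```python
from h import *
np.set_printoptions(precision=4,suppress=True)
s,w,R=wsetup()
p=lambda x,y,z:atz(w,(x/1.5,y/1.5),z)
u=np.array([np.sin(.197),np.cos(.197)]);v=np.array([u[1],-u[0]])
for n,P in dict(near_top=p(384,343,.156),far_top=p(388,466,.156),near_bot=p(398,286,.105),rib0=p(286,198,.112),rib1=p(396,198,.112),rib2=p(512,198,.112)).items():
    print(n,P,"along",P[:2]@u,"across",P[:2]@v)
print("init tab along",np.array([.570,.275])@u, "tcp along",s["position"][:2]@u, "tcp at grasp",np.array([.5737,.2743])@u)
print(s["contact_force"][:2]@u,s["clock"])
```

```text
near_top [0.5569 0.3199 0.156 ] along 0.4227384578076643 across 0.48346519087491086
far_top [0.6027 0.3113 0.156 ] along 0.42326809591372183 across 0.5301328668449348
near_bot [0.5589 0.3196 0.105 ] along 0.4228023440090235 across 0.48550955592153244
rib0 [0.5154 0.287  0.112 ] along 0.3823443013066958 across 0.44926171692895167
rib1 [0.5233 0.3267 0.112 ] along 0.42278647818705273 across 0.4492063905931596
rib2 [0.531  0.3664 0.112 ] along 0.46322735581955504 across 0.4489999564900827
init tab along 0.3812460956594085 tcp along 0.4200960715480048 tcp at grasp 0.381283829430562
-7.455256704731084 11.1667
```

The tab is level with the half rib to within about 0.5 mm. I'll check it holds steady, then hand in.

Run:
```python
from h import *
np.set_printoptions(precision=4,suppress=True)
for i in range(16):
    a=get_image("top")
    if i%5==0: s=get_state();print(s["clock"],s["position"],s["contact_force"],s["width"])
b=get_image("side")
for n in ("jar","whetstone","blade"):
    x,y=masks_of(a,n),masks_of(b,n)
    if x and y: print(n,*tri(a,x[0]["xy"],b,y[0]["xy"]))
s=get_state();d=s["position"]
if abs(d[1]-.3124)<.0015 and s["width"]>.012: print("sign",sign_off())
```

```text
11.2667 [0.5811 0.3124 0.1363] [-1.4665 -7.3632 -0.7201] 0.014409397125328528
11.5167 [0.5811 0.3123 0.1363] [-1.7934 -7.245  -0.7832] 0.014463627898458124
11.7667 [0.5811 0.3123 0.1363] [-0.251  -7.061   0.1321] 0.014517937099266924
12.0167 [0.5811 0.3123 0.1363] [-0.6823 -7.1207  0.0146] 0.0143292260261093
jar [ 0.3918 -0.0147  0.0608] 0.002700755164232621
whetstone [0.8032 0.0115 0.0271] 0.006462038496436091
blade [ 0.3921 -0.2311  0.4876] 0.20038386184732562
the job is handed in; nothing more can be done
sign None
```

The job is handed in at about 12 s of the 53 s allowed, with the gate pinched at half travel.

- **Lever:** With the gate shut, I pressed the bar down along its arc until the force rose to 42 N at the expected stop height. That was fingertip force on the bar, so it should not count against the 40 N limit on the arm and gripper body. I then lifted clear, and the pictures showed the lever fully back up.
- **Gate:** I pinched the tab (14 mm finger opening) and slid it to half. In the last wrist picture it lined up with the thick half rib to about 0.5 mm, while arm travel gave 38.8 mm. The gate was never near fully open. It held steady for about 0.8 s before hand-in, with roughly 7.3 N of spring load against the nominal 8 N.
- **Bystanders:** The jar, whetstone and blade looked unmoved in the pictures after the lever stroke.
    - In the last check the jar and whetstone came out about 1 cm from their first positions, which is network noise or the arm partly hiding them.
    - The blade's last fix was invalid: its two camera rays missed each other by 0.2 m, probably a false detection. Its position at the end is therefore not measured, though the arm never went near it at bench height.
- **Tool tilt:** The tool ended about 0.15 rad off vertical, from drift while pressing and moving. It did not affect the grip.

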